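# Set the stand-off of a display probe with a gauge blade

### The job

Slide the blue-gripped gauge blade flat along the lit display panel until its nose is under the probe's foot, let go of it, then turn the orange adjusting screw clockwise, a little at a time, until the blade just drags: a light press of about 5 N from the foot, neither loose nor jammed. Prove the final setting by sliding the blade a few millimetres to and fro by its grip, and leave it lying in the gap, lightly held under the foot. Never press the blade hard on the glass and leave the other things on the bench alone.

Things in the scene. Friction and masses are not known exactly. Their poses are not given: they have to be found in the camera images.
- gap (a point): Point on the lit white display panel's top face, straight under the probe's foot, 20 mm above the bench. x points from the stand's open front to its column: the blade slides in along +x; z is up. Panel face: 182 mm towards -x, 42 mm towards +x, 60 mm to either side. The foot, dark steel, 18 mm across, faces it from above, ending a steel cone and a black barrel 47 mm across.
- panel: The same lit white display panel (glass, fixed on the stand). Its frame's origin lies on the bench directly under the point gap, axes as gap.
- stand: The fixed stand; same frame as the panel. Grey base plate 12 mm high, 190 mm towards -x, 100 mm towards +x, 65 mm to either side; steel column 65 to 95 mm towards +x, 70 mm wide; black head over the foot, from 30 mm in front of the foot's axis back to the column, 60 mm wide, 125 to 165 mm above the bench, with the orange screw on top.
- screw (a joint): Turn of the orange screw, rad, 0 to 3.4, growing clockwise from above. 1 rad lowers the foot 4 mm; it stays where left (friction 0.15 N m) and turns back too. At 0 the foot is 9 to 13 mm above the panel, different each time and not measured, so it meets the 5 mm blade at 1.0 to 2.0 rad: feel for it. The foot is sprung: past the touch each rad adds 21 N of press.
- screw_grip (a point): Place to grip the screw, on its vertical axis, 204 mm above the bench: an orange upright bar 50 mm long, 12 mm thick, 180 to 214 mm above the bench, over a black disc 52 mm across with its top at 180 mm. The bar lies along this frame's x axis, which turns with the screw (along gap's x at 0).
- blade: Loose gauge blade, about 100 g: flat aluminium strip 165 x 26 x 5 mm with a blue upright grip. Origin on its underside below the grip; x points along the strip to its nose end, 145 mm ahead (rear end 20 mm behind). Starts lying on the bench. Sliding takes a pull of 1.0 to 1.4 times the foot's press plus 0.6 N (some 15% less read just after stopping): 5 N of press is felt as 5 to 7.5 N.
- blade_grip (a point): Centre of the blade's blue grip, 30 mm above the blade's underside. The grip is 36 mm long (along the blade), 14 mm thick (across it) and stands from 9.5 to 49.5 mm above the underside; axes as the blade. It floats on two pins with 3 mm of soft play up and down (weak spring, 0.3 N per mm), so that a hand hardly bears on the strip; it is stiff in all other directions.
- blade_nose (a point): Point on the blade's underside, 125 mm ahead of the grip and 20 mm short of the nose end; it belongs under the foot's axis.
- spare_grip (a point): Bystander: centre of the red grip of a second, like blade, which is not used.
- cap: Bystander: round black probe cap, 48 mm across, 22 mm high; origin under its centre.
- driver: Bystander: screwdriver lying on the bench.
- pcb: Bystander: small green circuit board, 60 x 45 mm.
- wipes: Bystander: white jar with blue cap, 60 mm across, 110 mm high.
- clip: Bystander: red test clip, 75 mm long.

How it is judged:
By the outcome, as a careful person would: the job done as asked, in the order asked, and still so for the second after the job is handed in, with the robot touching nothing.
It also fails if it takes over 72 s, if anything falls off the work surface, if the arm or the gripper's body presses on something with over 40 N, if the wrist force passes 120 N, or if a joint passes its speed limit or range.

### The arm

A 6-joint arm with a two-finger parallel gripper is mounted at the origin on the work surface. World frame = base frame: x ahead of the robot, y to its left, z up, the work surface at z = 0. Lengths are in m, angles in degrees, forces in N, time in s.
With the tool pointing down it reaches from about 0.3 to 0.825 m from the base axis. Payload 5.4 kg.
Tool frame: the origin (TCP) lies at the very end of the fingers, on their centre line; the grasp point (between the pads) lies 19 mm behind it; z points along the fingers, y is the line along which they close (so a half turn about z gives the same grasp; the last joint's range is limited). The gripper opens to 92 mm and grips with 3 to 60 N. Pads are 20 mm wide; open, the fingers measure 128 mm over their backs; the gripper's body (75 mm by 189 mm) begins 69 mm behind the grasp point.
Start: joints at [-87.611, 9.076, 91.501, -0, 79.423, -12.038], TCP at [0.143, -0.557, 0.215] pointing down, gripper open.
Joint ranges: [-166.64, 166.64], [-54.1, 131.32], [10.49, 154.53], [-73.88, 253.88], [9.74, 151.15], [-171.62, 171.62]. Speed limits (degrees/s): [147.25, 147.25, 180, 180, 180, 180].

### API

Orientations are given as a 3x3 rotation matrix whose columns are the frame's x, y, z axes.
In Python, from rig import manip gives the robot as it stands.
- The arm moves only by the shell command python3 -m creep 'ROWS' [FORCE]. ROWS is text: rows parted by semicolons, each of 7 numbers parted by spaces: the turn, a rotation vector about the world's x, y, z in rad, then the shift along the world's x, y, z in mm, then the closure in counts, from 0 (fully open) to 255 (shut). A call has 1 to 12 rows; each row is the pose to reach, as a shift and turn from the pose commanded when the call began; what a row does not reach only later rows make up. A row lasts 1/12 s, in which the tool goes at most 41.7 mm and 7.16 degrees, less where a joint would pass 70% of its speed; a pose out of reach is approached as far as the arm can. A call with a gripper value outside its range is refused whole. The fingers move at their own pace and stop on an object; FORCE is the grip in N (left out, the last holds). Time passes only in rows, so rows that repeat a pose let the fingers close. It gives the time, the measured TCP pose, the force, the opening and the grip force at its end, in the units of the state.
- manip.get_obs(): the state, without advancing time (a new reading comes with each control period).
- manip.grab_frame(name): name is "scene" or "top" or "wrist"; returns the picture (400x640x3 uint8, red, green, blue); there is no depth.
- manip.get_calibration(name): a dict with "intrinsics" (3x3 intrinsics, pixels), "extrinsics" (4x4, takes a point from world to camera coordinates); the wrist camera has in their place "T_tool_cam" (4x4, takes a point from camera to tool coordinates, whose origin is the TCP and whose axes are the flange's). Camera axes: x right, y down, z forward; pixel columns grow to the right and rows downward; lengths in m; the calibration is good to about 2 mm. The wrist camera is an equidistant fisheye: a pixel r from the principal point sees the ray r / f radians off the axis. A picture is of the moment at which its call begins: read the wrist's pose just before it. get_calibration takes no time and is no camera call.
- manip.hand_in(): hands the job in; it is judged then, once.
The state is a dict: "time_s": time; "joints": joint angles; "qd": joint speeds; "effort": joint torques, N m; "tool_pos": TCP position; "orientation": TCP orientation; "contact_force": force on the tool from outside, world axes, zero at the start; "moment": the same for the moment, N m; "gripper_width": opening from 0.0 (shut) to 1.0 (fully open); "grasp_force": force on a finger pad.
Only numpy, scipy, OpenCV 4.12 (cv2) and the standard library are available. Lean on these libraries where they do the work, as an engineer would, in place of code of your own. Each camera call takes 0.05 s, during which the arm holds its last target. There are 200 camera calls.

## Working session

There is one attempt and no reset: what is moved stays moved. The work goes in short steps, Python scripts to look and compute and a shell command to move; the robot and the scene stay as the last step left them, time stands still between calls to the robot, and variables do not carry over. Pictures are saved under pics/ and viewed, at most 12 in all, crops included, and the job is handed in when it is done.

```bash
mkdir -p pics; ls; cat > h.py <<'E'
import numpy as np,cv2
from rig import manip
def ray(n,uv,obs=None):
    c=manip.get_calibration(n)
    K=np.array(c["intrinsics"]);u,v=uv
    if n=="wrist":
        T=np.array(c["T_tool_cam"]);p=np.array([(u-K[0,2])/K[0,0],(v-K[1,2])/K[1,1]])
        r=np.linalg.norm(p);d=np.r_[p/max(r,1e-9)*np.sin(r),np.cos(r)]
        R=np.array(obs["orientation"]);o=np.array(obs["tool_pos"])
        return R@T[:3,3]+o,R@T[:3,:3]@d
    E=np.array(c["extrinsics"]);R=E[:3,:3];d=R.T@(np.linalg.inv(K)@[u,v,1])
    return -R.T@E[:3,3],d/np.linalg.norm(d)
def atz(n,uv,z,obs=None):
    o,d=ray(n,uv,obs);return o+d*(z-o[2])/d[2]
def tri(*rays):
    A=0;b=0
    for o,d in rays:
        P=np.eye(3)-np.outer(d,d);A=A+P;b=b+P@o
    x=np.linalg.solve(A,b);return x,[np.linalg.norm((np.eye(3)-np.outer(d,d))@(x-o))*1e3 for o,d in rays]
E
python3 - <<'E'
from h import *
np.set_printoptions(precision=4,suppress=True)
print(manip.get_obs())
for n in("scene","top"):
    cv2.imwrite(f"pics/{n}0.png",manip.grab_frame(n)[:,:,::-1])
for n in("scene","top","wrist"): print(manip.get_calibration(n))
E
```

```text
pics
{'time_s': 0.0, 'joints': array([-87.6113,   9.1134,  91.5721,   0.0024,  79.4238, -12.0374]), 'qd': array([ 0.0939, -0.0162,  0.0697, -0.145 , -0.0107, -0.0031]), 'effort': array([  0.0005, -38.5577, -32.2104,   0.0702,   0.038 ,  -0.0001]), 'tool_pos': array([ 0.1432, -0.5562,  0.2136]), 'orientation': array([[ 0.9685,  0.2491, -0.    ],
       [ 0.2491, -0.9685,  0.0019],
       [ 0.0004, -0.0019, -1.    ]]), 'contact_force': array([ 0.7145, -0.8494,  0.3436]), 'moment': array([-0.0258,  0.0405, -0.0167]), 'grasp_force': 0.0, 'gripper_width': 0.9976154324042958}
{'intrinsics': array([[387.4159,   0.    , 317.4069],
       [  0.    , 387.4159, 196.8509],
       [  0.    ,   0.    ,   1.    ]]), 'extrinsics': array([[-0.7823,  0.6229, -0.0007,  0.4725],
       [ 0.4671,  0.586 , -0.6622, -0.1866],
       [-0.4121, -0.5183, -0.7494,  1.4397],
       [ 0.    ,  0.    ,  0.    ,  1.    ]])}
{'intrinsics': array([[495.9127,   0.    , 318.0993],
       [  0.    , 495.9127, 202.6117],
       [  0.    ,   0.    ,   1.    ]]), 'extrinsics': array([[ 0.0177, -0.9998,  0.003 , -0.0147],
       [-0.9916, -0.018 , -0.1279,  0.5798],
       [ 0.1279, -0.0007, -0.9918,  1.4699],
       [ 0.    ,  0.    ,  0.    ,  1.    ]])}
{'intrinsics': array([[309.7069,   0.    , 313.7457],
       [  0.    , 309.7069, 201.7509],
       [  0.    ,   0.    ,   1.    ]]), 'T_tool_cam': array([[-0.0006, -0.9681, -0.2505,  0.0694],
       [ 1.    , -0.0007,  0.0004, -0.0008],
       [-0.0006, -0.2505,  0.9681, -0.1698],
       [ 0.    ,  0.    ,  0.    ,  1.    ]])}
```

View pics/scene0.png

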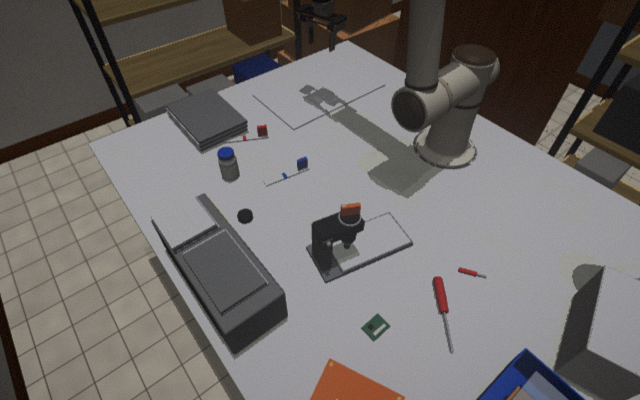

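View pics/top0.png

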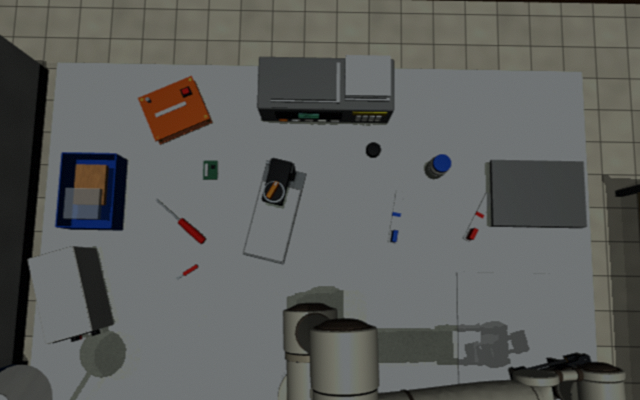

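The scene picture shows the blade's blue grip at about (302,163) and the screw at (350,210). In the top picture the grip is at (394,237), the blade tip at (395,192) and the screw at (274,190). I'll enlarge crops.

```bash
python3 - <<'E'
import cv2,numpy as np
t=cv2.imread("pics/top0.png");s=cv2.imread("pics/scene0.png")
def c(i,u,v,w,h,k): return cv2.resize(i[v:v+h,u:u+w],None,fx=k,fy=k,interpolation=cv2.INTER_CUBIC)
# top stand: 240..315,150..270 ; blade 380..430
a=c(t,240,150,75,120,5); b=c(t,375,150,50,120,5)
cv2.imwrite("pics/c1.png",np.hstack([a,b]))
a=c(s,300,190,120,100,5);b=c(s,255,145,60,50,3)
b2=cv2.copyMakeBorder(b,0,500-b.shape[0],0,0,cv2.BORDER_CONSTANT)
cv2.imwrite("pics/c2.png",np.hstack([a,b2]))
E
```

```text
(no output)
```

View pics/c1.png

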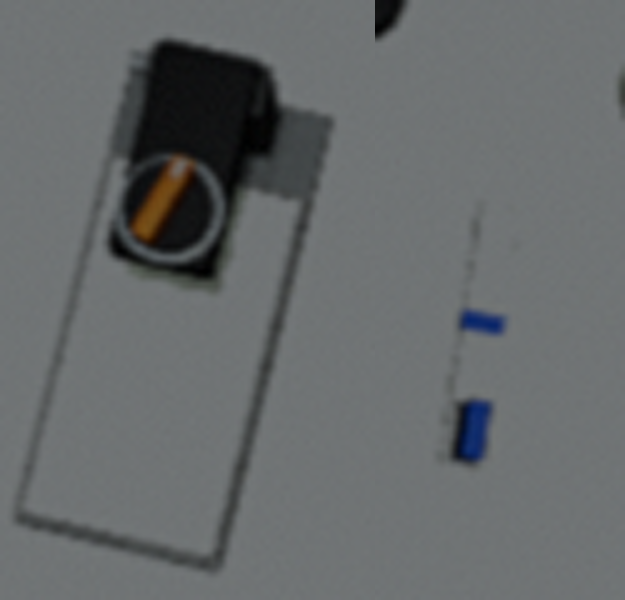

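View pics/c2.png

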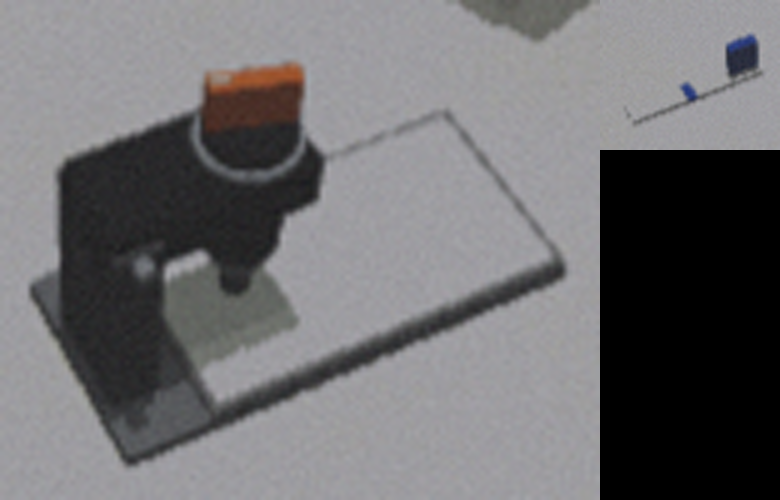

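The crops give panel corners in the top view at (244,253), (282.5,262.5), (299.6,189.4) and (262,181). In the scene view they are at (412.4,242), (389,212.6) and (342.6,271.6). The blade's grip top is at (396,236) in top and (302.3,158.7) in scene.

```bash
python3 - <<'E'
from h import *
np.set_printoptions(precision=4,suppress=True)
def T(n,a,b): print(n,*tri(ray("top",a),ray("scene",b)))
T("panel front y+",(244,253),(412.4,242))
T("panel front y-",(282.5,262.5),(389,212.8))
T("panel back y+",(262,181),(342.6,271.6))
T("bar top",(273,190),(300+255/5,190+76/5))
T("grip top",(395.5,236),(302.3,158.7))
T("stripe",(396.4,214.4),(255+89/3,145+91/3))
for p in[(244,253),(282.5,262.5),(299.6,189.4),(262,181)]:print("pan",atz("top",p,.02))
print("bar ends",atz("top",(240+148/5,150+242/5),.214),atz("top",(240+182/5,150+158/5),.214))
for p in[(396,190.6),(388.8,242)]:print("L edge",atz("top",p,.0025))
print("scene R edge",atz("scene",(255+33/3,145+122/3),.0),atz("scene",(255+162/3,145+73/3),.0))
E
```

```text
panel front y+ [0.4233 0.2203 0.011 ] [np.float64(1.6413240380192373), np.float64(1.641324038019176)]
panel front y- [0.3975 0.1008 0.0123] [np.float64(0.13567520403927047), np.float64(0.1356752040392637)]
panel back y+ [0.6485 0.1701 0.0127] [np.float64(1.2482867846358057), np.float64(1.2482867846357668)]
bar top [0.5899 0.1185 0.2074] [np.float64(0.3387543276383944), np.float64(0.3387543276384604)]
grip top [ 0.4817 -0.2376  0.0458] [np.float64(0.5928045043308534), np.float64(0.5928045043306905)]
stripe [ 0.5519 -0.2478  0.0008] [np.float64(0.3866507532361396), np.float64(0.38665075323607206)]
pan [0.424  0.2177 0.02  ]
pan [0.3975 0.1002 0.02  ]
pan [0.6222 0.0535 0.02  ]
pan [0.6464 0.1702 0.02  ]
bar ends [0.5662 0.1261 0.214 ] [0.6122 0.1091 0.214 ]
L edge [ 0.6266 -0.2467  0.0025]
L edge [ 0.4661 -0.2242  0.0025]
scene R edge [ 0.6289 -0.2474  0.    ] [ 0.4673 -0.219   0.    ]
```

```bash
python3 -m creep '0 0 .115 14 13 0 0;0 0 .23 28 27 0 0;0 0 .345 42 40 0 0;0 0 .46 56 53 0 0;0 0 .575 71 66 0 0;0 0 .69 85 80 0 0;0 0 .805 99 93 0 0;0 0 .92 113 106 0 0;0 0 1.035 127 119 0 0;0 0 1.15 141 133 0 0;0 0 1.26 156 146 0 0;0 0 1.37 170 160 0 0' 20; python3 -m creep '0 0 .115 14 13 0 0;0 0 .23 28 27 -5 0;0 0 .345 42 40 -10 0;0 0 .46 56 53 -15 0;0 0 .575 71 66 -20 0;0 0 .69 85 80 -25 0;0 0 .805 99 93 -30 0;0 0 .92 113 106 -35 0;0 0 1.035 127 119 -40 0;0 0 1.15 141 133 -45 0;0 0 1.26 156 146 -45 0;0 0 1.37 170 160 -45 0'; python3 - <<'E'
from h import *
o=manip.get_obs();print(o['tool_pos'],o['orientation'])
import pickle;pickle.dump(o,open("o1.pkl","wb"))
cv2.imwrite("pics/w1.png",manip.grab_frame("wrist")[:,:,::-1])
E
```

```text
time_s: 1.1
tool_pos: [0.3138, -0.3959, 0.2142]
orientation: [[-0.056, 0.998, -0.0], [0.998, 0.056, 0.001], [0.001, -0.0, -1.0]]
contact_force: [0.8, -0.8, 0.2]
gripper_width: 0.997
grasp_force: 0.0
time_s: 2.1
tool_pos: [0.4834, -0.2358, 0.1687]
orientation: [[-0.99, 0.144, -0.001], [0.144, 0.99, 0.001], [0.001, 0.001, -1.0]]
contact_force: [-0.1, 0.4, 0.4]
gripper_width: 1.0
grasp_force: 0.0
[ 0.48342074 -0.23575525  0.16867294] [[-9.89590915e-01  1.43903121e-01 -1.30854754e-03]
 [ 1.43901780e-01  9.89591400e-01  1.06706275e-03]
 [ 1.44848105e-03  8.67653280e-04 -9.99998575e-01]]
```

View pics/w1.png

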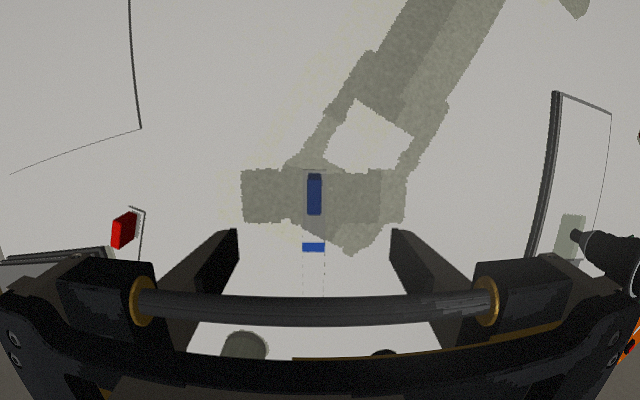

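The wrist view shows the blue grip centred at about column 314, with its top face in rows 181–215. The stripe is at (313,247), and the blade edges run from (303,172) to (303,295) and from (326,172) to (324,295).

```bash
python3 - <<'E'
from h import *
import pickle;np.set_printoptions(precision=4,suppress=True)
o=pickle.load(open("o1.pkl","rb"))
for uv,z in[((314,181),.0495),((314,215),.0495),((314,174),.0095),((303,172),.005),((303,295),.005),((326,172),.005),((324.5,295),.005),((302.5,247),.005),((324.5,247),.005),((570,215),.02)]:
    print(uv,atz("wrist",uv,z,o))
print(tri(ray("wrist",(314,198),o),ray("top",(395.5,236)),ray("scene",(302.3,158.7))))
E
```

```text
(314, 181) [ 0.4667 -0.2327  0.0495]
(314, 215) [ 0.5    -0.2376  0.0495]
(314, 174) [ 0.4665 -0.2327  0.0095]
(303, 172) [ 0.4633 -0.2443  0.005 ]
(303, 295) [ 0.6149 -0.2681  0.005 ]
(326, 172) [ 0.4669 -0.2195  0.005 ]
(324.5, 295) [ 0.6188 -0.2416  0.005 ]
(302.5, 247) [ 0.55   -0.2584  0.005 ]
(324.5, 247) [ 0.5537 -0.233   0.005 ]
(570, 215) [0.566  0.1198 0.02  ]
(array([ 0.4827, -0.2361,  0.0479]), [np.float64(1.2904076585813404), np.float64(1.66709890786127), np.float64(0.6922027527612227)])
```

```bash
python3 -m creep '0 0 -.005 0 0 -20 0;0 0 -.005 0 0 -45 0;0 0 -.005 0 0 -72 40;0 0 -.005 0 0 -98 80;0 0 -.005 0 0 -120 100;0 0 -.005 0 0 -137 120;0 0 -.005 0 0 -148 140;0 0 -.005 0 0 -153 140;0 0 -.005 0 0 -155 150;0 0 -.005 0 0 -155 150;0 0 -.005 0 0 -155 150' 20; python3 -m creep '0 0 0 0 0 0 255;0 0 0 0 0 0 255;0 0 0 0 0 0 255;0 0 0 0 0 0 255;0 0 0 0 0 0 255;0 0 0 0 0 0 255'
```

```text
time_s: 3.07
tool_pos: [0.484, -0.2375, 0.0157]
orientation: [[-0.988, 0.154, 0.002], [0.154, 0.988, -0.001], [-0.002, -0.001, -1.0]]
contact_force: [0.6, -0.5, 0.2]
gripper_width: 0.413
grasp_force: 0.0
time_s: 3.57
tool_pos: [0.4834, -0.2369, 0.0147]
orientation: [[-0.988, 0.154, 0.0], [0.154, 0.988, -0.0], [-0.0, -0.0, -1.0]]
contact_force: [0.2, 0.1, 0.4]
gripper_width: 0.15
grasp_force: 20.0
```

```bash
python3 -m creep '0 0 0 0 0 10 255;0 0 0 -5 2 32 255;0 0 0 -15 10 55 255;0 0 -.01 -30 30 70 255;0 0 -.01 -45 60 80 255;0 0 -.02 -58 95 80 255;0 0 -.02 -68 131 80 255;0 0 -.03 -76 168 80 255;0 0 -.03 -82 205 80 255;0 0 -.04 -85 242 80 255;0 0 -.05 -85 279 80 255;0 0 -.055 -85 312 80 255' 20; python3 -m creep '0 0 0 0 30 0 255;0 0 0 0 55 0 255;0 0 0 0 73 0 255;0 0 0 0 83 0 255;0 0 0 0 86 0 255;0 0 0 0 86 0 255;0 0 0 0 86 0 255;0 0 0 0 86 0 255'; python3 - <<'E'
from h import *
o=manip.get_obs();print(o['tool_pos'],o['orientation'])
import pickle;pickle.dump(o,open("o2.pkl","wb"))
f=manip.grab_frame("wrist")[:,:,::-1];cv2.imwrite("pics/w2.png",f)
cv2.imwrite("pics/w2c.png",cv2.resize(f[130:400,160:480],None,fx=2.2,fy=2.2,interpolation=cv2.INTER_CUBIC))
E
```

```text
time_s: 4.57
tool_pos: [0.3975, 0.0771, 0.0952]
orientation: [[-0.978, 0.209, 0.001], [0.209, 0.978, 0.0], [-0.001, 0.0, -1.0]]
contact_force: [1.1, -0.4, -1.2]
gripper_width: 0.151
grasp_force: 20.0
time_s: 5.23
tool_pos: [0.3983, 0.1602, 0.0946]
orientation: [[-0.978, 0.21, -0.0], [0.21, 0.978, -0.0], [0.0, -0.0, -1.0]]
contact_force: [0.2, 0.4, -1.4]
gripper_width: 0.152
grasp_force: 20.0
[0.39834263 0.16021199 0.09461844] [[-9.77794316e-01  2.09566831e-01 -1.39333095e-04]
 [ 2.09566867e-01  9.77794263e-01 -3.27168779e-04]
 [ 6.76753763e-05 -3.49103372e-04 -9.99999937e-01]]
```

View pics/w2.png

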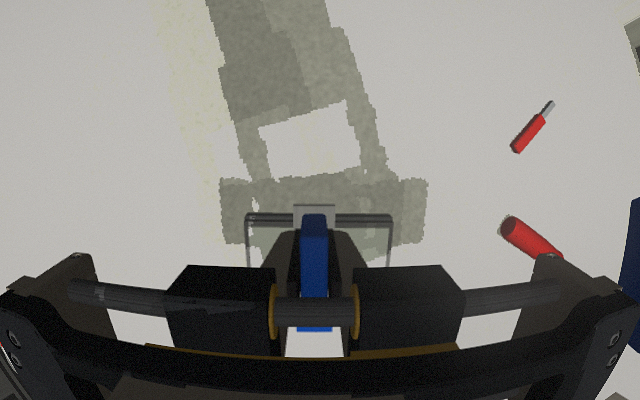

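The wrist view shows the base's front corners at about (246,213) and (391,214), with the blade roughly centred on column 314 and level with the front edge.

```bash
python3 - <<'E'
from h import *
import pickle;np.set_printoptions(precision=4,suppress=True)
o=pickle.load(open("o2.pkl","rb"))
a=atz("wrist",(246,213),.012,o);b=atz("wrist",(391,214),.012,o);print(a,b,np.linalg.norm(a-b))
print("yaw",np.degrees(np.arctan2(-(b-a)[0],(b-a)[1])), "mid",(a+b)/2)
m=(a+b)/2
for y in(-11.5,-12.1):
    u=np.array([np.cos(np.radians(y)),np.sin(np.radians(y))]);g=m[:2]+.19*u
    print(y,"gap",g,"blade lat err", np.dot(np.array(o['tool_pos'])[:2]-g,[-u[1],u[0]]))
E
```

```text
[0.3901 0.1023 0.012 ] [0.4174 0.2249 0.012 ] 0.12569195816334683
yaw -12.544958465006008 mid [0.4038 0.1636 0.012 ]
-11.5 gap [0.59   0.1257] blade lat err -0.004400187134598321
-12.1 gap [0.5896 0.1238] blade lat err -0.004448695955918503
```

View pics/w2c.png

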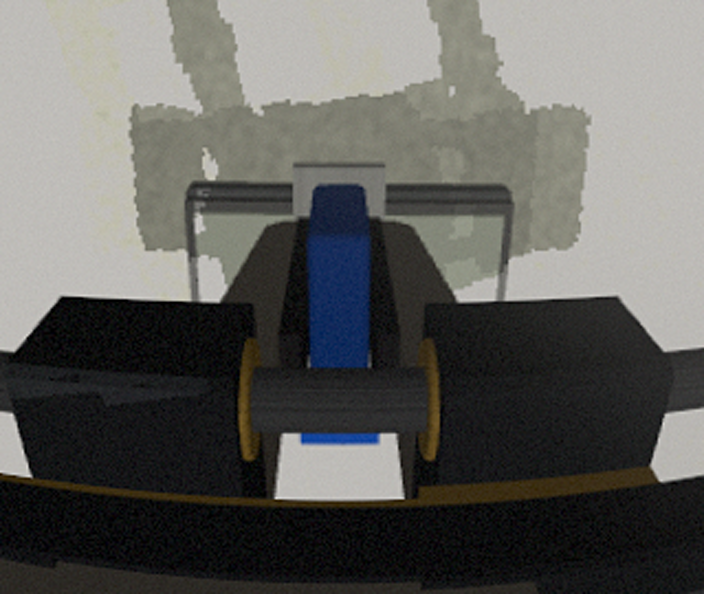

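```bash
python3 -m creep '0 0 0 2 0 -8 255;0 0 0 5 0 -20 255;0 0 0 8 0 -34 255;0 0 0 10 0 -45 255;0 0 0 11 0 -51 255;0 0 0 11 0 -54 255;0 0 0 11 0 -55 255;0 0 0 11 0 -55 255' 20; python3 -m creep '0 0 0 0 0 -1.5 255;0 0 0 0 0 -3 255;0 0 0 0 0 -4.5 255;0 0 0 0 0 -4.5 255;0 0 0 0 0 -4.5 255;0 0 0 0 0 -4.5 255';  python3 - <<'E'
from h import *
o=manip.get_obs();print(o['tool_pos'],o['contact_force'])
import pickle;pickle.dump(o,open("o3.pkl","wb"))
f=manip.grab_frame("wrist")[:,:,::-1];cv2.imwrite("pics/w3.png",f)
cv2.imwrite("pics/w3c.png",cv2.resize(f[180:300,220:420],None,fx=4,fy=4,interpolation=cv2.INTER_CUBIC))
E
```

```text
time_s: 5.95
tool_pos: [0.4093, 0.161, 0.0396]
orientation: [[-0.978, 0.209, -0.0], [0.209, 0.978, 0.0], [0.0, 0.0, -1.0]]
contact_force: [-0.3, -0.7, -1.5]
gripper_width: 0.152
grasp_force: 20.0
time_s: 6.45
tool_pos: [0.4096, 0.1612, 0.0354]
orientation: [[-0.978, 0.208, 0.001], [0.208, 0.978, 0.0], [-0.001, 0.0, -1.0]]
contact_force: [0.8, -0.0, 0.1]
gripper_width: 0.153
grasp_force: 20.0
[0.40962481 0.16119855 0.03540895] [ 0.78490764 -0.03484819  0.06841269]
```

View pics/w3c.png

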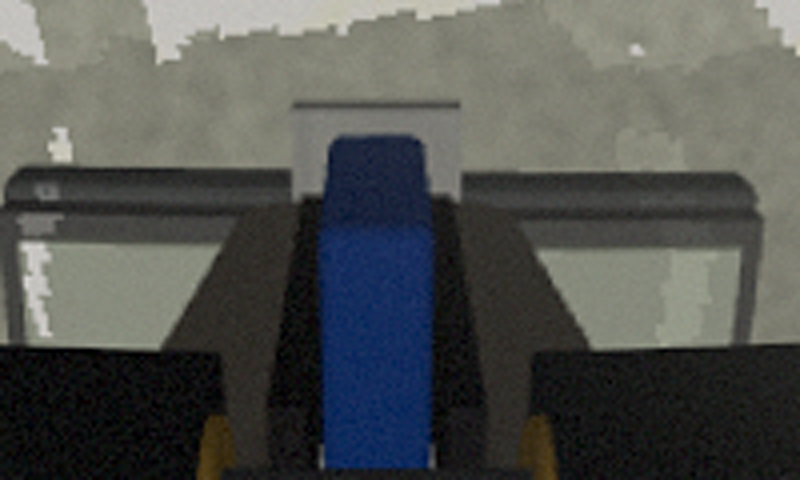

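The blade's mid is 1 mm to the right-hand side of the panel's mid and 0.5° off in yaw. It rests on the glass with about 0 N of press. I'll correct both while sliding in.

```bash
python3 -m creep '0 0 -.004 1 .5 0 255;0 0 -.008 4 0 0 255;0 0 -.008 9 -1 0 255;0 0 -.008 15 -2.3 0 255;0 0 -.008 22 -3.9 0 255;0 0 -.008 29 -5.4 0 255;0 0 -.008 36 -7 0 255;0 0 -.008 43 -8.5 0 255;0 0 -.008 49 -9.9 0 255;0 0 -.008 54 -11 0 255;0 0 -.008 57 -11.6 0 255;0 0 -.008 58 -11.8 0 255' 20; python3 -m creep '0 0 0 0 0 0 255;0 0 0 0 0 0 255;0 0 0 0 0 0 255'; python3 - <<'E'
from h import *
o=manip.get_obs();print(o['tool_pos'],o['contact_force'])
import pickle;pickle.dump(o,open("o4.pkl","wb"))
f=manip.grab_frame("wrist")[:,:,::-1];cv2.imwrite("pics/w4.png",f)
g=manip.grab_frame("scene")[:,:,::-1];cv2.imwrite("pics/s4.png",g)
a=cv2.resize(f[180:330,200:440],None,fx=2.5,fy=2.5,interpolation=cv2.INTER_CUBIC)
b=cv2.resize(g[180:290,290:430],None,fx=4,fy=2,interpolation=cv2.INTER_CUBIC)
b=cv2.resize(g[225:275,320:420],None,fx=6,fy=4,interpolation=cv2.INTER_CUBIC)
cv2.imwrite("pics/m4.png",np.vstack([a,b]))
E
```

```text
time_s: 7.5
tool_pos: [0.4678, 0.1492, 0.0351]
orientation: [[-0.976, 0.216, 0.0], [0.216, 0.976, -0.0], [-0.0, -0.0, -1.0]]
contact_force: [-0.6, 0.0, 0.2]
gripper_width: 0.153
grasp_force: 20.0
time_s: 7.75
tool_pos: [0.4673, 0.1494, 0.0352]
orientation: [[-0.976, 0.216, 0.001], [0.216, 0.976, -0.0], [-0.001, 0.0, -1.0]]
contact_force: [0.6, 0.1, 0.2]
gripper_width: 0.149
grasp_force: 20.0
[0.46733055 0.14938362 0.03522267] [0.59821539 0.13537469 0.16708668]
```

View pics/m4.png

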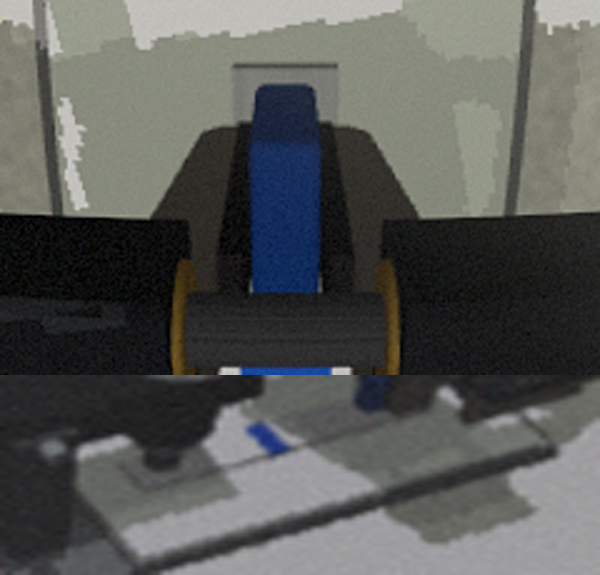

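The blade is centred on the panel and parallel to its edges. The scene crop shows its nose passing under the foot. I'll release, rise, and go above the screw.

```bash
python3 -m creep '0 0 0 0 0 0 200;0 0 0 0 0 0 150;0 0 0 0 0 0 120;0 0 0 0 0 0 120;0 0 0 0 0 5 120;0 0 0 0 0 20 120;0 0 0 0 0 45 120;0 0 0 0 0 80 120;0 0 0 0 0 120 120;0 0 0 0 0 160 120;0 0 0 0 0 200 120;0 0 0 0 0 235 120' 20; python3 -m creep '0 0 0 10 -2 15 120;0 0 0 30 -6 25 120;0 0 0 55 -12 25 120;0 0 0 82 -18 25 120;0 0 0 105 -24 25 120;0 0 0 118 -27 25 120;0 0 0 122 -28 25 120;0 0 0 122 -28 25 120;0 0 0 122 -28 25 120'; python3 - <<'E'
from h import *
o=manip.get_obs();print(o['tool_pos'],o['joints'],o['contact_force'])
import pickle;pickle.dump(o,open("o5.pkl","wb"))
f=manip.grab_frame("wrist")[:,:,::-1];cv2.imwrite("pics/w5.png",f)
E
```

```text
time_s: 8.85
tool_pos: [0.4672, 0.1494, 0.2735]
orientation: [[-0.976, 0.216, 0.002], [0.216, 0.976, 0.0], [-0.002, 0.001, -1.0]]
contact_force: [0.8, 0.2, 0.1]
gripper_width: 0.533
grasp_force: 0.0
time_s: 9.6
tool_pos: [0.5887, 0.1216, 0.2952]
orientation: [[-0.976, 0.216, -0.001], [0.216, 0.976, 0.0], [0.001, 0.0, -1.0]]
contact_force: [0.5, 0.3, -0.2]
gripper_width: 0.53
grasp_force: 0.0
[0.58865291 0.12157689 0.29517762] [ 1.58801415e-01  1.06556713e+01  8.06784921e+01  7.99099203e-03
  8.86973380e+01 -7.73725764e+01] [ 0.48095996  0.32481696 -0.21983693]
```

View pics/w5.png

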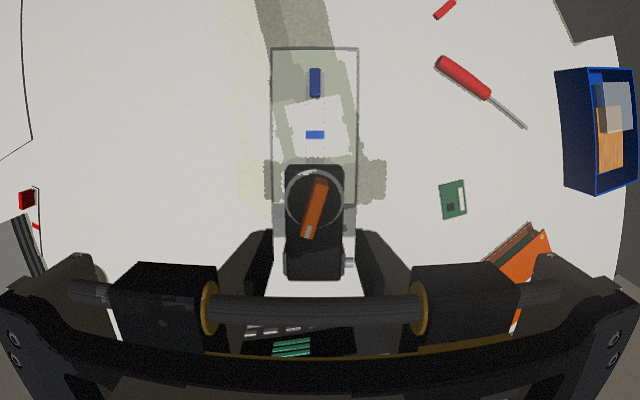

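The wrist view shows the bar's top running from about (321,181) to (308,237) with its centre at (314,208). It's turned clockwise relative to the stand, while the blade lies straight in the panel.

```bash
python3 - <<'E'
from h import *
import pickle;np.set_printoptions(precision=4,suppress=True)
o=pickle.load(open("o5.pkl","rb"))
f=cv2.imread("pics/w5.png");h=cv2.cvtColor(f,cv2.COLOR_BGR2HSV)
m=cv2.inRange(h,(3,120,60),(20,255,255));m[:170]=0;m[250:]=0;m[:,:285]=0;m[:,346:]=0
q=cv2.minAreaRect(np.argwhere(m)[:,::-1].astype(np.float32));b=cv2.boxPoints(q);print(q,b)
w=np.array([atz("wrist",p,.214,o) for p in b]);print(w)
i=np.argsort(b[:,1]);t=(w[i[0]]+w[i[1]])/2;e=(w[i[2]]+w[i[3]])/2
d=e-t;print("yaw",np.degrees(np.arctan2(d[1],d[0])),"len",np.linalg.norm(d),"c",(t+e)/2)
print("tri",tri(ray("wrist",q[0],o),ray("top",(273,190)),ray("scene",(351,205.2))))
print([atz("wrist",p,.005+.02+.0445,o) for p in[(315,68),(315,97)]],o['tool_pos'])
E
```

```text
((313.9788513183594, 208.0219268798828), (16.217893600463867, 62.09136962890625), 17.447189331054688) [[296.9347 235.208 ]
 [315.5513 175.9733]
 [331.023  180.8358]
 [312.4064 240.0706]]
[[0.6086 0.1025 0.214 ]
 [0.5615 0.1293 0.214 ]
 [0.5682 0.1409 0.214 ]
 [0.6158 0.1145 0.214 ]]
yaw -29.328595327829174 len 0.05430694093679287 c [0.5885 0.1218 0.214 ]
tri (array([0.5899, 0.1197, 0.2076]), [np.float64(2.100829295836859), np.float64(1.4756985719127784), np.float64(0.690973670078663)])
[array([0.4495, 0.1541, 0.0695]), array([0.4863, 0.146 , 0.0695])] [0.5887 0.1216 0.2952]
```

```bash
python3 -m creep '0 0 -.1 0 0 -10 120;0 0 -.2 0 -.5 -30 120;0 0 -.27 .5 -1 -55 120;0 0 -.27 .5 -1 -78 120;0 0 -.27 .5 -1 -94 120;0 0 -.27 .5 -1 -103 120;0 0 -.27 .5 -1 -107 120;0 0 -.27 .5 -1 -107 120;0 0 -.27 .5 -1 -107 160;0 0 -.27 .5 -1 -107 200;0 0 -.27 .5 -1 -107 255;0 0 -.27 .5 -1 -107 255' 30; python3 -m creep '0 0 0 0 0 0 255;0 0 0 0 0 0 255;0 0 0 0 0 0 255'; python3 - <<'E'
from h import *
o=manip.get_obs();print(o['moment'],np.degrees(np.arctan2(-o['orientation'][1][0],-o['orientation'][0][0])))
E
```

```text
time_s: 10.65
tool_pos: [0.5903, 0.1204, 0.1891]
orientation: [[-0.883, 0.469, 0.002], [0.469, 0.883, -0.0], [-0.001, 0.001, -1.0]]
contact_force: [0.2, -0.2, 0.7]
gripper_width: 0.26
grasp_force: 0.0
time_s: 10.9
tool_pos: [0.5907, 0.1216, 0.1886]
orientation: [[-0.883, 0.469, 0.003], [0.469, 0.883, 0.003], [-0.001, 0.004, -1.0]]
contact_force: [3.5, 4.5, -0.7]
gripper_width: 0.127
grasp_force: 30.0
[ 0.62625353 -0.63915751 -0.17473934] -27.95753503521929
```

```bash
python3 -m creep '0 0 0 1 1 0 255;0 0 -.1 1 1 0 255;0 0 -.2 1 1 0 255;0 0 -.3 1 1 0 255;0 0 -.4 1 1 0 255;0 0 -.5 1 1 0 255;0 0 -.6 1 1 0 255;0 0 -.7 1 1 0 255;0 0 -.8 1 1 0 255;0 0 -.9 1 1 0 255;0 0 -.98 1 1 0 255;0 0 -.98 1 1 0 255'; python3 - <<'E'
from h import *
o=manip.get_obs();print(o['moment'],np.degrees(np.arctan2(-o['orientation'][1][0],-o['orientation'][0][0])))
E
```

```text
time_s: 11.9
tool_pos: [0.5921, 0.1225, 0.1886]
orientation: [[-0.1, 0.995, 0.004], [0.995, 0.1, 0.002], [0.002, 0.004, -1.0]]
contact_force: [4.4, 4.5, -2.2]
gripper_width: 0.129
grasp_force: 30.0
[ 0.675495   -0.72470666 -0.13662224] -84.27346364553452
```

```bash
python3 -m creep '0 0 0 0 0 0 120;0 0 0 0 0 0 120;0 0 0 0 0 0 120;0 0 0 0 0 10 120;0 0 0 0 0 30 120;0 0 .1 0 0 48 120;0 0 .22 -10 2 50 120;0 0 .34 -28 6 50 120;0 0 .46 -50 12 50 120;0 0 .58 -75 17 50 120;0 0 .7 -100 22 48 120;0 0 .82 -120 26 40 120' 20; python3 -m creep '0 0 .12 -3 1 -15 120;0 0 .24 -3 1 -45 120;0 0 .36 -3 1 -80 120;0 0 .435 -3 1 -115 120;0 0 .435 -3 1 -145 120;0 0 .435 -3 1 -170 120;0 0 .435 -3 1 -184 120;0 0 .435 -3 1 -190 120;0 0 .435 -3 1 -190 120'
```

```text
time_s: 12.9
tool_pos: [0.4701, 0.1476, 0.23]
orientation: [[-0.801, 0.599, 0.003], [0.599, 0.801, 0.0], [-0.002, 0.002, -1.0]]
contact_force: [0.4, -0.0, 0.8]
gripper_width: 0.529
grasp_force: 0.0
time_s: 13.65
tool_pos: [0.4669, 0.1482, 0.0374]
orientation: [[-0.977, 0.211, -0.002], [0.211, 0.977, -0.0], [0.002, -0.001, -1.0]]
contact_force: [-0.0, -0.4, 0.5]
gripper_width: 0.53
grasp_force: 0.0
```

```bash
python3 -m creep '0 0 -.005 0 1 -2 120;0 0 -.005 0 1 -2 180;0 0 -.005 0 1 -2 255;0 0 -.005 0 1 -2 255;0 0 -.005 0 1 -2 255;0 0 -.005 0 1 -2 255;0 0 -.005 0 1 -2 255' 20; python3 -m creep '0 0 0 1 -.2 0 255;0 0 0 2 -.4 0 255;0 0 0 3 -.7 0 255;0 0 0 4 -.9 0 255;0 0 0 5 -1.1 0 255'; python3 -m creep '0 0 0 -1 .2 0 255;0 0 0 -2 .4 0 255;0 0 0 -3 .7 0 255'
```

```text
time_s: 14.23
tool_pos: [0.4679, 0.1494, 0.0363]
orientation: [[-0.976, 0.216, 0.001], [0.216, 0.976, 0.0], [-0.0, 0.0, -1.0]]
contact_force: [0.9, 0.2, -0.8]
gripper_width: 0.152
grasp_force: 20.0
time_s: 14.65
tool_pos: [0.4728, 0.1482, 0.036]
orientation: [[-0.976, 0.216, -0.0], [0.216, 0.976, -0.0], [0.0, -0.0, -1.0]]
contact_force: [-0.8, 0.2, 0.7]
gripper_width: 0.149
grasp_force: 20.0
time_s: 14.9
tool_pos: [0.47, 0.1489, 0.0363]
orientation: [[-0.976, 0.216, 0.001], [0.216, 0.976, -0.0], [-0.001, 0.0, -1.0]]
contact_force: [0.6, -0.4, -0.8]
gripper_width: 0.148
grasp_force: 20.0
```

```bash
python3 -m creep '0 0 0 0 0 0 120;0 0 0 0 0 0 120;0 0 0 0 0 0 120;0 0 0 0 0 15 120;0 0 0 0 0 45 120;0 0 -.12 0 0 85 120;0 0 -.24 0 0 125 120;0 0 -.36 0 0 165 120;0 0 -.48 10 -2 195 120;0 0 -.6 30 -6 205 120;0 0 -.72 58 -12 205 120;0 0 -.84 88 -19 205 120' 20; python3 -m creep '0 0 -.12 20 -4 0 120;0 0 -.24 31 -6 0 120;0 0 -.36 35 -7 -10 120;0 0 -.413 35 -7 -30 120;0 0 -.413 35 -7 -46 120;0 0 -.413 35 -7 -52 150;0 0 -.413 35 -7 -52 200;0 0 -.413 35 -7 -52 255;0 0 -.413 35 -7 -52 255;0 0 -.413 35 -7 -52 255;0 0 -.413 35 -7 -52 255' 30
```

```text
time_s: 15.9
tool_pos: [0.5591, 0.1301, 0.2429]
orientation: [[-0.486, 0.874, 0.003], [0.874, 0.486, 0.0], [-0.001, 0.003, -1.0]]
contact_force: [0.2, -0.2, 0.3]
gripper_width: 0.534
grasp_force: 0.0
time_s: 16.82
tool_pos: [0.5922, 0.1229, 0.1905]
orientation: [[-0.1, 0.995, -0.001], [0.995, 0.1, -0.0], [-0.0, -0.001, -1.0]]
contact_force: [-2.2, -0.0, 6.4]
gripper_width: 0.13
grasp_force: 30.0
```

```bash
python3 -m creep '0 0 -.1 0 0 0 255;0 0 -.2 0 0 0 255;0 0 -.3 0 0 0 255;0 0 -.37 0 0 0 255;0 0 -.37 0 0 0 255'; python3 -m creep '0 0 0 0 0 0 120;0 0 0 0 0 0 120;0 0 0 0 0 0 120;0 0 0 0 0 10 120;0 0 0 0 0 30 120;0 0 .12 0 0 48 120;0 0 .24 -10 2 52 120;0 0 .36 -28 6 52 120;0 0 .48 -50 11 52 120;0 0 .6 -78 17 52 120;0 0 .72 -105 23 52 120;0 0 .84 -120 26 42 120' 20; python3 -m creep '0 0 .12 -2 0 -15 120;0 0 .24 -2 0 -45 120;0 0 .36 -2 0 -80 120;0 0 .48 -2 0 -115 120;0 0 .6 -2 0 -145 120;0 0 .72 -2 0 -172 120;0 0 .783 -2 0 -188 120;0 0 .783 -2 0 -195 120;0 0 .783 -2 0 -196 120'
```

```text
time_s: 17.23
tool_pos: [0.5929, 0.1228, 0.1904]
orientation: [[0.268, 0.963, 0.001], [0.963, -0.268, -0.0], [-0.0, 0.001, -1.0]]
contact_force: [-2.7, -1.3, 4.1]
gripper_width: 0.128
grasp_force: 30.0
time_s: 18.23
tool_pos: [0.472, 0.1497, 0.2336]
orientation: [[-0.546, 0.838, 0.004], [0.838, 0.546, 0.001], [-0.002, 0.003, -1.0]]
contact_force: [-0.2, -0.4, 0.9]
gripper_width: 0.523
grasp_force: 0.0
time_s: 18.98
tool_pos: [0.4699, 0.1489, 0.0342]
orientation: [[-0.976, 0.218, -0.002], [0.218, 0.976, -0.0], [0.002, -0.001, -1.0]]
contact_force: [-0.0, -0.2, 0.6]
gripper_width: 0.53
grasp_force: 0.0
```

```bash
python3 -m creep '0 0 0 0 0 1.5 120;0 0 0 0 0 1.5 180;0 0 0 0 0 1.5 255;0 0 0 0 0 1.5 255;0 0 0 0 0 1.5 255;0 0 0 0 0 1.5 255;0 0 0 0 0 1.5 255' 20; python3 -m creep '0 0 0 1 -.2 0 255;0 0 0 2 -.4 0 255;0 0 0 3 -.7 0 255;0 0 0 4 -.9 0 255;0 0 0 5 -1.1 0 255'; python3 -m creep '0 0 0 -1 .2 0 255;0 0 0 -2 .4 0 255;0 0 0 -3 .7 0 255'
```

```text
time_s: 19.57
tool_pos: [0.4709, 0.149, 0.0368]
orientation: [[-0.976, 0.216, 0.001], [0.216, 0.976, 0.0], [-0.001, 0.0, -1.0]]
contact_force: [0.0, -0.6, 0.4]
gripper_width: 0.152
grasp_force: 20.0
time_s: 19.98
tool_pos: [0.4716, 0.1483, 0.0348]
orientation: [[-0.976, 0.216, -0.009], [0.216, 0.976, 0.001], [0.009, -0.001, -1.0]]
contact_force: [-9.6, 2.4, 1.2]
gripper_width: 0.15
grasp_force: 20.0
time_s: 20.23
tool_pos: [0.4716, 0.1486, 0.0359]
orientation: [[-0.976, 0.216, -0.002], [0.216, 0.976, -0.0], [0.002, -0.001, -1.0]]
contact_force: [-3.0, 0.2, 0.7]
gripper_width: 0.15
grasp_force: 20.0
```

```bash
python3 -m creep '0 0 0 2 -.4 0 255;0 0 0 4 -.9 0 255;0 0 0 5 -1.1 0 255;0 0 0 6 -1.3 0 255'; python3 -m creep '0 0 0 1 -.2 0 255;0 0 0 2 -.4 0 255'; python3 -m creep '0 0 0 -3 .7 0 255;0 0 0 -6 1.3 0 255;0 0 0 -8 1.8 0 255;0 0 0 -10 2.2 0 255'; python3 -m creep '0 0 0 -1 .2 0 255;0 0 0 -2 .4 0 255'
```

```text
time_s: 20.57
tool_pos: [0.4754, 0.1476, 0.0351]
orientation: [[-0.976, 0.216, -0.008], [0.216, 0.976, 0.0], [0.008, -0.001, -1.0]]
contact_force: [-9.6, 1.5, 0.2]
gripper_width: 0.148
grasp_force: 20.0
time_s: 20.73
tool_pos: [0.4773, 0.1472, 0.035]
orientation: [[-0.976, 0.216, -0.008], [0.216, 0.976, 0.0], [0.008, -0.001, -1.0]]
contact_force: [-9.4, 1.8, 1.3]
gripper_width: 0.147
grasp_force: 20.0
time_s: 21.07
tool_pos: [0.4757, 0.1483, 0.0389]
orientation: [[-0.976, 0.216, 0.011], [0.216, 0.976, -0.001], [-0.011, 0.001, -1.0]]
contact_force: [7.0, -3.8, -1.1]
gripper_width: 0.154
grasp_force: 20.0
time_s: 21.23
tool_pos: [0.4739, 0.1488, 0.0391]
orientation: [[-0.976, 0.216, 0.012], [0.216, 0.976, -0.001], [-0.011, 0.002, -1.0]]
contact_force: [8.0, -1.8, -0.2]
gripper_width: 0.152
grasp_force: 20.0
```

```bash
python3 -m creep '0 0 0 2 -.4 0 255;0 0 0 3.5 -.8 0 255;0 0 0 3.5 -.8 0 120;0 0 0 3.5 -.8 0 120;0 0 0 3.5 -.8 0 120;0 0 0 3.5 -.8 15 120;0 0 0 3.5 -.8 50 120;0 0 -.12 4 -1 90 120;0 0 -.24 4 -1 130 120;0 0 -.36 4 -1 170 120;0 0 -.48 14 -3 195 120;0 0 -.6 34 -7 207 120' 20; python3 -m creep '0 0 -.12 30 -6 0 120;0 0 -.24 60 -13 0 120;0 0 -.36 76 -17 0 120;0 0 -.48 84 -18 0 120;0 0 -.6 84 -18 -5 120;0 0 -.72 84 -18 -15 120;0 0 -.84 84 -18 -30 120;0 0 -.96 84 -18 -44 120;0 0 -1.025 84 -18 -50 150;0 0 -1.025 84 -18 -52 200;0 0 -1.025 84 -18 -52 200;0 0 -1.025 84 -18 -52 200'
```

```text
time_s: 22.23
tool_pos: [0.5037, 0.1432, 0.2486]
orientation: [[-0.681, 0.733, 0.007], [0.733, 0.681, 0.001], [-0.004, 0.005, -1.0]]
contact_force: [0.6, 0.8, -0.1]
gripper_width: 0.529
grasp_force: 0.0
time_s: 23.23
tool_pos: [0.587, 0.1245, 0.192]
orientation: [[0.267, 0.964, 0.001], [0.964, -0.267, -0.0], [0.0, 0.001, -1.0]]
contact_force: [6.3, -1.2, -4.5]
gripper_width: 0.26
grasp_force: 3.6
```

```bash
python3 -m creep '0 0 0 3 -.8 -1 200;0 0 0 5.5 -1.6 -2 200;0 0 0 5.5 -1.6 -2 255;0 0 0 5.5 -1.6 -2 255;0 0 0 5.5 -1.6 -2 255' 30; python3 -m creep '0 0 .04 0 0 0 255;0 0 .08 0 0 0 255;0 0 .093 0 0 0 255;0 0 .093 0 0 0 255;0 0 .093 0 0 0 255'
```

```text
time_s: 23.65
tool_pos: [0.5929, 0.1227, 0.1899]
orientation: [[0.269, 0.963, 0.001], [0.963, -0.269, -0.0], [0.0, 0.001, -1.0]]
contact_force: [3.3, -0.6, -1.0]
gripper_width: 0.131
grasp_force: 30.0
time_s: 24.07
tool_pos: [0.5927, 0.1227, 0.1899]
orientation: [[0.179, 0.984, 0.001], [0.984, -0.179, -0.0], [0.0, 0.001, -1.0]]
contact_force: [3.2, -0.3, -0.7]
gripper_width: 0.128
grasp_force: 30.0
```

```bash
python3 -m creep '0 0 0 0 0 0 120;0 0 0 0 0 0 120;0 0 0 0 0 0 120;0 0 0 0 0 10 120;0 0 0 0 0 30 120;0 0 .12 0 0 48 120;0 0 .24 -10 2 52 120;0 0 .36 -28 6 52 120;0 0 .48 -50 11 52 120;0 0 .6 -78 17 52 120;0 0 .72 -105 23 52 120;0 0 .84 -116 25 42 120' 20; python3 -m creep '0 0 .12 -2 0 -15 120;0 0 .24 -2 0 -45 120;0 0 .36 -2 0 -80 120;0 0 .48 -2 0 -115 120;0 0 .6 -2 0 -145 120;0 0 .693 -2 0 -172 120;0 0 .693 -2 0 -188 120;0 0 .693 -2 0 -194 120;0 0 .693 -2 0 -195 120;0 0 .693 -2 0 -195 120'
```

```text
time_s: 25.07
tool_pos: [0.4749, 0.1488, 0.2341]
orientation: [[-0.619, 0.785, 0.003], [0.785, 0.619, 0.001], [-0.001, 0.003, -1.0]]
contact_force: [0.3, 0.5, 0.1]
gripper_width: 0.527
grasp_force: 0.0
time_s: 25.9
tool_pos: [0.475, 0.148, 0.0376]
orientation: [[-0.977, 0.215, 0.001], [0.215, 0.977, 0.0], [-0.001, 0.0, -1.0]]
contact_force: [-0.4, 0.5, 0.9]
gripper_width: 0.534
grasp_force: 0.0
```

```bash
python3 -m creep '0 0 0 0 0 -1 180;0 0 0 0 0 -1 255;0 0 0 0 0 -1 255;0 0 0 0 0 -1 255;0 0 0 0 0 -1 255;0 0 0 0 0 -1 255' 20; python3 -m creep '0 0 0 -2 .4 0 255;0 0 0 -4 .9 0 255;0 0 0 -5 1.1 0 255'; python3 -m creep '0 0 0 -1 .2 0 255';python3 -m creep '0 0 0 -1 .2 0 255';python3 -m creep '0 0 0 3 -.7 0 255;0 0 0 5 -1.1 0 255;0 0 0 7 -1.5 0 255;0 0 0 8 -1.8 0 255'; python3 -m creep '0 0 0 1 -.2 0 255'; python3 -m creep '0 0 0 1 -.2 0 255'
```

```text
time_s: 26.4
tool_pos: [0.4745, 0.1479, 0.0359]
orientation: [[-0.977, 0.215, 0.001], [0.215, 0.977, 0.0], [-0.001, 0.0, -1.0]]
contact_force: [0.9, 0.5, 0.2]
gripper_width: 0.151
grasp_force: 20.0
time_s: 26.65
tool_pos: [0.472, 0.1486, 0.0369]
orientation: [[-0.977, 0.215, 0.007], [0.215, 0.977, -0.0], [-0.006, 0.001, -1.0]]
contact_force: [5.8, -1.2, 0.3]
gripper_width: 0.148
grasp_force: 20.0
time_s: 26.73
tool_pos: [0.4712, 0.1488, 0.037]
orientation: [[-0.977, 0.215, 0.007], [0.215, 0.977, -0.0], [-0.007, 0.001, -1.0]]
contact_force: [6.6, -1.6, 0.3]
gripper_width: 0.145
grasp_force: 20.0
time_s: 26.82
tool_pos: [0.4702, 0.149, 0.037]
orientation: [[-0.977, 0.215, 0.007], [0.215, 0.977, -0.0], [-0.007, 0.001, -1.0]]
contact_force: [6.8, -1.8, -0.7]
gripper_width: 0.15
grasp_force: 20.0
time_s: 27.15
tool_pos: [0.4717, 0.148, 0.0339]
orientation: [[-0.977, 0.215, -0.008], [0.215, 0.977, 0.0], [0.008, -0.001, -1.0]]
contact_force: [-8.0, 2.1, 0.3]
gripper_width: 0.149
grasp_force: 20.0
time_s: 27.23
tool_pos: [0.4725, 0.1478, 0.0338]
orientation: [[-0.977, 0.215, -0.008], [0.215, 0.977, 0.0], [0.008, -0.001, -1.0]]
contact_force: [-7.2, 2.4, 1.1]
gripper_width: 0.15
grasp_force: 20.0
time_s: 27.32
tool_pos: [0.4734, 0.1476, 0.0338]
orientation: [[-0.977, 0.215, -0.009], [0.215, 0.977, 0.0], [0.009, -0.001, -1.0]]
contact_force: [-7.0, 1.4, 0.1]
gripper_width: 0.153
grasp_force: 20.0
```

```bash
python3 -m creep '0 0 0 -2 .4 0 255;0 0 0 -3 .7 0 255;0 0 0 -3 .7 0 120;0 0 0 -3 .7 0 120;0 0 0 -3 .7 0 120;0 0 0 -3 .7 15 120;0 0 0 -3 .7 50 120;0 0 -.12 -3 .7 90 120;0 0 -.24 -3 .7 130 120;0 0 -.36 -3 .7 170 120;0 0 -.48 7 -2 195 120;0 0 -.6 27 -6 207 120' 20; python3 -m creep '0 0 -.12 30 -6 0 120;0 0 -.24 60 -13 0 120;0 0 -.36 82 -17 0 120;0 0 -.48 91 -19 0 120;0 0 -.6 91 -19 -5 120;0 0 -.72 91 -19 -15 120;0 0 -.84 91 -19 -25 120;0 0 -.933 91 -19 -30 120;0 0 -.933 91 -19 -30 120'
```

```text
time_s: 28.32
tool_pos: [0.5059, 0.1416, 0.2482]
orientation: [[-0.681, 0.732, 0.008], [0.732, 0.681, 0.001], [-0.005, 0.006, -1.0]]
contact_force: [-0.2, -0.5, -0.0]
gripper_width: 0.53
grasp_force: 0.0
time_s: 29.07
tool_pos: [0.5946, 0.122, 0.211]
orientation: [[0.181, 0.984, -0.002], [0.984, -0.181, -0.0], [-0.001, -0.002, -1.0]]
contact_force: [-0.1, 0.6, -0.3]
gripper_width: 0.531
grasp_force: 0.0
```

```bash
python3 -m creep '0 0 0 -1 .5 -6 120;0 0 0 -2 .7 -16 120;0 0 0 -2 .7 -21 150;0 0 0 -2 .7 -21 200;0 0 0 -2 .7 -21 255;0 0 0 -2 .7 -21 255;0 0 0 -2 .7 -21 255;0 0 0 -2 .7 -21 255' 30; python3 -m creep '0 0 .02 0 0 0 255;0 0 .04 0 0 0 255;0 0 .04 0 0 0 255;0 0 .04 0 0 0 255'
```

```text
time_s: 29.73
tool_pos: [0.5927, 0.123, 0.1921]
orientation: [[0.178, 0.984, -0.001], [0.984, -0.178, 0.0], [0.0, -0.001, -1.0]]
contact_force: [-2.1, -0.5, 3.9]
gripper_width: 0.131
grasp_force: 30.0
time_s: 30.07
tool_pos: [0.5927, 0.123, 0.1921]
orientation: [[0.137, 0.991, -0.001], [0.991, -0.137, 0.0], [-0.0, -0.001, -1.0]]
contact_force: [-5.0, 0.3, 4.3]
gripper_width: 0.123
grasp_force: 30.0
```

```bash
python3 -m creep '0 0 0 0 0 0 120;0 0 0 0 0 0 120;0 0 0 0 0 0 120;0 0 0 0 0 10 120;0 0 0 0 0 30 120;0 0 .12 0 0 48 120;0 0 .24 -10 2 52 120;0 0 .36 -28 6 52 120;0 0 .48 -50 11 52 120;0 0 .6 -78 17 52 120;0 0 .72 -105 23 52 120;0 0 .84 -118 25 42 120' 20; python3 -m creep '0 0 .12 -2.5 0 -15 120;0 0 .24 -2.5 0 -45 120;0 0 .36 -2.5 0 -80 120;0 0 .48 -2.5 0 -115 120;0 0 .6 -2.5 0 -145 120;0 0 .651 -2.5 0 -172 120;0 0 .651 -2.5 0 -188 120;0 0 .651 -2.5 0 -195 120;0 0 .651 -2.5 0 -197 120;0 0 .651 -2.5 0 -197 120'
```

```text
time_s: 31.07
tool_pos: [0.4745, 0.1487, 0.2362]
orientation: [[-0.65, 0.76, 0.004], [0.76, 0.65, 0.001], [-0.002, 0.004, -1.0]]
contact_force: [0.2, -0.0, 0.3]
gripper_width: 0.529
grasp_force: 0.0
time_s: 31.9
tool_pos: [0.4735, 0.1479, 0.0373]
orientation: [[-0.976, 0.217, 0.001], [0.217, 0.976, 0.0], [-0.001, 0.0, -1.0]]
contact_force: [-0.2, -0.3, 0.9]
gripper_width: 0.528
grasp_force: 0.0
```

```bash
python3 -m creep '0 0 0 0 0 -1 180;0 0 0 0 0 -1 255;0 0 0 0 0 -1 255;0 0 0 0 0 -1 255;0 0 0 0 0 -1 255;0 0 0 0 0 -1 255' 20; python3 -m creep '0 0 0 -2 .4 0 255;0 0 0 -4 .9 0 255;0 0 0 -5 1.1 0 255'; for i in 1 2 3 4; do python3 -m creep '0 0 0 -1 .2 0 255'|grep -E "tool|contact"; done; echo FWD; python3 -m creep '0 0 0 3 -.7 0 255;0 0 0 5 -1.1 0 255;0 0 0 6 -1.3 0 255;0 0 0 7 -1.5 0 255'; for i in 1 2 3 4; do python3 -m creep '0 0 0 1 -.2 0 255'|grep -E "tool|contact";done
```

```text
time_s: 32.4
tool_pos: [0.473, 0.1479, 0.0359]
orientation: [[-0.976, 0.217, 0.001], [0.217, 0.976, 0.0], [-0.001, 0.0, -1.0]]
contact_force: [0.0, 0.2, -0.8]
gripper_width: 0.147
grasp_force: 20.0
time_s: 32.65
tool_pos: [0.47, 0.1487, 0.0367]
orientation: [[-0.976, 0.217, 0.005], [0.217, 0.976, -0.0], [-0.005, 0.001, -1.0]]
contact_force: [5.3, -0.7, 0.2]
gripper_width: 0.15
grasp_force: 20.0
tool_pos: [0.4691, 0.1489, 0.0368]
contact_force: [5.5, -1.3, -0.2]
tool_pos: [0.4682, 0.1491, 0.0368]
contact_force: [6.3, -0.6, -0.0]
tool_pos: [0.4672, 0.1493, 0.0368]
contact_force: [5.5, -1.5, 0.1]
tool_pos: [0.4662, 0.1495, 0.0368]
contact_force: [5.4, -1.4, 0.6]
FWD
time_s: 33.32
tool_pos: [0.4676, 0.1486, 0.0341]
orientation: [[-0.976, 0.217, -0.007], [0.217, 0.976, 0.0], [0.007, -0.001, -1.0]]
contact_force: [-5.6, 1.3, 0.5]
gripper_width: 0.152
grasp_force: 20.0
tool_pos: [0.4685, 0.1484, 0.0341]
contact_force: [-6.0, 1.3, 0.7]
tool_pos: [0.4695, 0.1482, 0.034]
contact_force: [-6.7, 1.7, -0.4]
tool_pos: [0.4705, 0.148, 0.034]
contact_force: [-5.5, 2.8, 0.9]
tool_pos: [0.4714, 0.1477, 0.034]
contact_force: [-6.3, 0.8, 0.5]
```

Drag is now about 6 N each way, and the slope gives a press near 5 N. I'll relax, release, retreat, and check.

```bash
python3 -m creep '0 0 0 -1.5 .3 0 255;0 0 0 -2.5 .5 0 255;0 0 0 -2.5 .5 0 120;0 0 0 -2.5 .5 0 120;0 0 0 -2.5 .5 0 120;0 0 0 -2.5 .5 10 120;0 0 0 -2.5 .5 35 120;0 0 0 -2.5 .5 70 120;0 0 0 -2.5 .5 105 120;0 0 0 -2.5 .5 135 120;0 0 0 -2.5 .5 155 120;0 0 0 -2.5 .5 165 120'; python3 -m creep '0 0 0 -10 2 5 120;0 0 0 -20 5 5 120;0 0 0 -25 6 5 120;0 0 0 -25 6 5 120'; python3 - <<'E'
from h import *
f=manip.grab_frame("wrist")[:,:,::-1];g=manip.grab_frame("scene")[:,:,::-1]
b=cv2.resize(g[190:290,300:420],None,fx=4,fy=4,interpolation=cv2.INTER_CUBIC)
a=cv2.resize(f[0:300,220:420],(267,400))
cv2.imwrite("pics/fin.png",np.hstack([a,b]))
E
```

```text
time_s: 34.65
tool_pos: [0.4742, 0.1481, 0.2052]
orientation: [[-0.976, 0.217, 0.007], [0.217, 0.976, 0.0], [-0.007, 0.002, -1.0]]
contact_force: [-0.0, -0.7, 0.7]
gripper_width: 0.532
grasp_force: 0.0
time_s: 34.98
tool_pos: [0.4456, 0.1542, 0.2045]
orientation: [[-0.976, 0.216, -0.002], [0.216, 0.976, -0.0], [0.002, -0.001, -1.0]]
contact_force: [0.4, 0.3, 0.1]
gripper_width: 0.528
grasp_force: 0.0
```

View pics/fin.png

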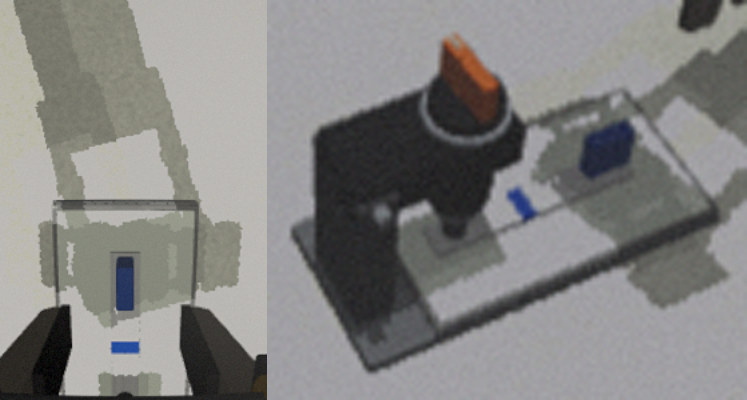

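The blade lies centred and straight on the panel with its nose under the foot, at about (455,230) in the scene half of the picture. The gripper is clear.

```bash
python3 -c "from rig import manip;print(manip.hand_in())"
```

```text
the job is handed in; nothing more can be done
None
```

The job is handed in: the blade lies in the gap, lightly held under the foot at about 5 N, inferred from a sliding drag of about 6 N each way; I overshot to about 7–8 N on the way and turned the screw back about 0.13 rad.

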